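# Back off a throttle body's knurled retaining ring

## Task

Loosen the knurled retaining ring on top of the throttle body by rolling a fingertip along its rim, anticlockwise seen from above: let the ring's red mark go past the yellow pointer once, and stop it in line with the pointer when it comes round the second time (nearly two full turns in all). Then take the finger clear; do not lift, shift or knock over any of the loose things on the bench.

Things in the scene. Friction and masses are not known exactly. Their poses are not given: they have to be found in the camera images.
- ring (a joint): turn of the knurled retaining ring about its vertical axis, rad: 0 = red mark in line with the pointer and ring fully tight (hard stop), growing anticlockwise seen from above (loosening), counting on through full turns (6.28 = mark back at the pointer once, 12.57 = the second time; hard stop at 20). It starts between 0.4 and 1.8. It turns stiffly (about 0.06 N m: some 1.3 N along the rim) and stays where it is left. It rises on its thread by 3.1 mm per turn.
- ring_mid (a point): point on the ring's vertical axis at half its height. The ring is 96 mm in diameter over its ridges (too wide to grasp), 26 mm tall, its bore 70 mm; the rim carries 30 upright ridges 12 degrees apart (10 mm), each 5 mm wide and standing 3 mm proud of the 90 mm diameter between them. Built of dark steel with bright ridges. Its underside is about 100 mm above the bench at joint value 0. All round it and above it is free space; the pointer is the highest thing beside it.
- mark (a point): the red mark on the ring: a 7 mm wide radial stripe on the top face, and one red ridge; the point lies at the top outer edge of the rim, 48 mm from the axis
- pointer (a point): tip of the fixed yellow pointer, which lies below the ring and juts out 22 mm past its rim, 70 mm from the axis; its top is 89 mm above the bench, 11 mm below the ring's underside at joint value 0
- stand: throttle body bolted to a blue base plate 200 x 170 x 12 mm, fixed to the bench; origin at the centre of the plate's underside, directly below the ring's axis, z up; the pointer lies along its +x axis. Its aluminium throat (78 mm across) runs up under the ring; its motor housing (+y side) and black gear cover with connector (+x side) stay below 81 mm and within 100 mm of the axis
- socket: steel hex-drive socket standing upright, 24 mm across, 30 mm tall, on the stand's base plate, about 100 mm from the ring axis; origin at the centre of its underside. Leave it alone
- bolt: bolt standing on its head, 18 mm across, 37 mm tall, on the stand's base plate, about 100 mm from the ring axis; origin at the centre of its underside. Leave it alone
- oil_filter: white oil filter, 76 mm across, 85 mm tall; origin at the centre of its underside. Leave it alone
- spray_can: blue spray can with a red cap, 64 mm across, 190 mm tall; origin at the centre of its underside. Leave it alone
- screwdriver: orange-handled screwdriver lying on the bench. Leave it alone
- wrench: steel open-end wrench lying flat on the bench. Leave it alone
- grease_jar: small white jar with a black cap, 60 mm across and 60 mm tall; origin at the centre of its underside. Leave it alone

How it is judged (in metres and radians):
On the way:
1. the red mark has passed the pointer once (value of joint ring above 6.6 rad), for 0.1 s.
At the end, for the whole second after the job is handed in: The ring is at rest with its red mark within 0.25 rad (14 degrees, 12 mm along the rim) of the pointer at its second return (joint value 12.57), and every loose thing is within 20 mm of where it began (value of joint ring between 12.316 and 12.816 rad and velocity of joint ring between -0.05 and 0.05 rad/s and distance of each of socket, bolt, oil_filter, spray_can, screwdriver, wrench, grease_jar from where it was at the start of the episode below 0.02 m); the robot touches nothing.
It fails at once if a loose thing on the bench is lifted, shifted or knocked over (moved by more than 20 mm) (distance of any of socket, bolt, oil_filter, spray_can, screwdriver, wrench, grease_jar from where it was at the start of the episode above 0.02 m).
It also fails if it takes over 64 s, if anything falls off the work surface, if the arm or the gripper's body presses on something with over 40 N, if the wrist force passes 120 N, or if a joint passes its speed limit or range.

## Robot

A 7-joint arm with a two-finger parallel gripper is mounted at the origin on the work surface. World frame = base frame: x ahead of the robot, y to its left, z up, the work surface at z = 0. Lengths are in mm, angles in rad, forces in N, time in s.
With the tool pointing down it reaches from about 425 to 950 mm from the base axis. Payload 16.7 kg.
Tool frame: the origin (TCP) lies midway between the tips of the shut fingers; the grasp point (between the pads) lies 19 mm behind it; z points along the fingers, y is the line along which they close (so a half turn about z gives the same grasp; the last joint's range is limited). The gripper opens to 94 mm and grips with 3 to 60 N. Pads are 16 mm wide; open, the fingers measure 119 mm over their backs; the gripper's body (75 mm by 177 mm) begins 78 mm behind the grasp point.
Start: joints at [-1.315, 0.426, 0.074, 1.606, -0.034, 1.111, -0.067], TCP at [265.838, 620.407, 205.467] pointing down, gripper open.
Joint ranges: [-2.85, 2.85], [-0.5, 2.14], [-1.23, 1.37], [0.21, 2.46], [-1.02, 4.16], [0.16, 2.05], [-2.73, 2.73]. Speed limits (rad/s): [1.89, 1.89, 2.39, 2.39, 3.01, 3.01, 3.01].

## Interface

Orientations are given as a unit quaternion [w, x, y, z].
In Python, from cell import env gives the robot as it stands. The module is installed in compiled form; this text tells all that it offers.
- The arm moves only by the shell command python3 -m inch 'ROWS'. ROWS is JSON, a list of rows, each a list of 7 numbers: the shift along the tool's x, y, z in mm, then the turn, a rotation vector about the tool's x, y, z in degrees, then the finger opening in mm, from 0 to 94. A call has 1 to 12 rows; each row shifts and turns the commanded pose from where the row before left it, along the tool's axes as they then stand; what a row does not reach is not made up. A row lasts 1/8 s, in which the tool goes at most 62.5 mm and 10.7 degrees, less where a joint would pass 70% of its speed; a pose out of reach is approached as far as the arm can. A call with a gripper value outside its range is refused whole. The fingers move at their own pace and stop on an object; the grip force is fixed at half the most. Time passes only in rows, so rows that do not move let the fingers close. It gives the time, the measured TCP pose, the force, the opening and the grip force at its end, in the units of the state.
- env.get_state(): the state, without advancing time (a new reading comes with each control period).
- env.read_camera(name): name is "scene" or "top" or "wrist"; returns the picture (400x640x3 uint8, red, green, blue); there is no depth.
- env.camera_info(name): a dict with "mtx" (3x3 intrinsics, pixels), "D" ([k1, k2, p1, p2, k3] as OpenCV has them; the pictures are not rectified), "pose" (4x4, takes a point from camera to world coordinates). Camera axes: x right, y down, z forward; pixel columns grow to the right and rows downward; lengths in mm; the calibration is good to about 2 mm. A picture is of the moment at which its call begins: read the wrist's pose just before it. camera_info takes no time and is no camera call; for the wrist camera it gives the pose at the moment of the call.
- env.finish_job(): hands the job in; it is judged then, once.
Trained networks look in the newest picture that a camera, given by its name, has taken for a name from the list of things; names that differ only in an ending like _2 or _b are one class to them, and where a whole thing is asked for, a point or a joint stands for the part that bears it (a point fixed in the world has none). Each returns a list of dicts, best first, with "p" (0 to 1); they miss things now and then, are a little off and sometimes report something else, mostly with a low value. They report only what shows in the picture. A call takes as long as a camera call.
- env.recognise(camera, label): "extent" ([left, top, width, height] in pixels, round what is visible of it).
- env.silhouettes(camera, label): "pixels" (400x640 bool, what is visible of it) and "extent" ([left, top, width, height] in pixels, round what is visible of it).
- env.spot_point(camera, label): "uv" ([column, row] in pixels: a listed point, or the origin of a listed thing).
The state is a dict: "t": time; "joint_pos": joint angles; "qvel": joint speeds; "tau": joint torques, N m; "ee_pos": TCP position; "tool_rot": TCP orientation; "wrist_force": force on the tool from outside, world axes, zero at the start; "torque": the same for the moment, N m; "width": opening from 0.0 (shut) to 1.0 (fully open); "finger_force": force on a finger pad.
Only numpy, scipy, OpenCV 4.12 (cv2) and the standard library are available. Lean on these libraries where they do the work, as an engineer would, in place of code of your own. Each camera call takes 0.05 s, during which the arm holds its last target. There are 200 camera calls.

## Working session

There is one attempt and no reset: what is moved stays moved. The work goes in short steps, Python scripts to look and compute and a shell command to move; the robot and the scene stay as the last step left them, time stands still between calls to the robot, and variables do not carry over. Pictures are saved under pics/ and viewed, at most 10 in all, crops included, and the job is handed in when it is done.

```bash
mkdir -p pics; cat > h.py <<'E'
import numpy as np, cv2
from cell import env
def ray(cam,uv):
    c=env.camera_info(cam); M=np.array(c["mtx"],float);D=np.array(c["D"],float);T=np.array(c["pose"],float)
    p=cv2.undistortPoints(np.array([[uv]],float),M,D)[0,0]
    d=T[:3,:3]@np.array([p[0],p[1],1]);return T[:3,3],d/np.linalg.norm(d)
def atz(cam,uv,z):
    o,d=ray(cam,uv);return o+d*(z-o[2])/d[2]
def proj(cam,P):
    c=env.camera_info(cam); M=np.array(c["mtx"],float);D=np.array(c["D"],float);T=np.linalg.inv(np.array(c["pose"],float))
    return cv2.projectPoints(np.array(P,float).reshape(-1,1,3),cv2.Rodrigues(T[:3,:3])[0],T[:3,3],M,D)[0][:,0]
E
python3 - <<'E'
from h import *
np.set_printoptions(precision=1,suppress=True)
s=env.get_state();print(s)
for c in("top","scene"):
    im=env.read_camera(c);cv2.imwrite(f"pics/{c}0.png",im[:,:,::-1])
    print(c,env.camera_info(c)["pose"])
    for l,z in(("ring_mid",115),("mark",128),("pointer",89),("stand",0),("socket",12),("bolt",12),("oil_filter",0),("spray_can",0),("grease_jar",0),("screwdriver",10),("wrench",5)):
        r=env.spot_point(c,l)
        print(l,[(round(x["p"],2),np.round(x["uv"]),atz(c,x["uv"],z)) for x in r[:2]])
E
```

```text
{'t': 0.0, 'joint_pos': array([-1.3,  0.4,  0.1,  1.6, -0. ,  1.1, -0.1]), 'qvel': array([-0.,  0.,  0.,  0., -0.,  0.,  0.]), 'tau': array([ -0. , -93.6,   3.7, -45.4,  -0. ,   0. ,   0. ]), 'ee_pos': array([265.7, 620. , 204.8]), 'tool_rot': array([-0. ,  0.2,  1. , -0. ]), 'wrist_force': array([-0.1, -0.5, -0.8]), 'torque': array([ 0.1, -0. ,  0. ]), 'finger_force': 0.0, 'width': 0.9974455078645048}
top [[   0.    -1.     0.1  468.9]
 [  -1.    -0.    -0.     0.7]
 [   0.    -0.1   -1.  1045. ]
 [   0.     0.     0.     1. ]]
ring_mid [(0.74, array([296., 180.]), array([566.8,  53.1, 115. ]))]
mark [(0.63, array([284., 161.]), array([608.3,  81.4, 128. ])), (0.55, array([181., 157.]), array([612.2, 323.1, 128. ]))]
pointer [(0.88, array([288., 152.]), array([637.4,  75.4,  89. ])), (0.21, array([216., 261.]), array([371. , 239.5,  89. ]))]
stand [(0.67, array([294., 187.]), array([559.6,  62.9,   0. ]))]
socket []
bolt [(0.42, array([319., 156.]), array([643.5,   0.8,  12. ]))]
oil_filter [(0.92, array([182., 160.]), array([623.9, 365.7,   0. ]))]
spray_can [(0.67, array([461., 18
[... 737 characters left out ...]
.]), array([465.9, 154.2,   0. ])), (0.6, array([356., 228.]), array([579.5,  52.6,   0. ]))]
socket [(0.38, array([321., 220.]), array([509.1, -10.6,  12. ]))]
bolt [(0.61, array([356., 191.]), array([474.3, 142. ,  12. ])), (0.37, array([359., 249.]), array([647.9,   2.8,  12. ]))]
oil_filter [(0.97, array([445., 188.]), array([615.7, 369.6,   0. ]))]
spray_can [(0.68, array([205., 318.]), array([ 586.7, -390.4,    0. ])), (0.48, array([378., 214.]), array([575.2, 137.2,   0. ]))]
grease_jar [(0.63, array([414., 167.]), array([487.8, 369.4,   0. ]))]
screwdriver [(0.57, array([363., 162.]), array([381.1, 250.8,  10. ]))]
wrench [(0.77, array([211., 231.]), array([ 355.4, -264. ,    5. ]))]
```

```bash
python3 - <<'E'
import cv2
a=cv2.imread("pics/top0.png");b=cv2.imread("pics/scene0.png")
c=cv2.resize(a[110:270,200:440],(720,480),interpolation=3);cv2.imwrite("pics/c1.png",c)
E
```

```text
(no output)
```

View pics/scene0.png

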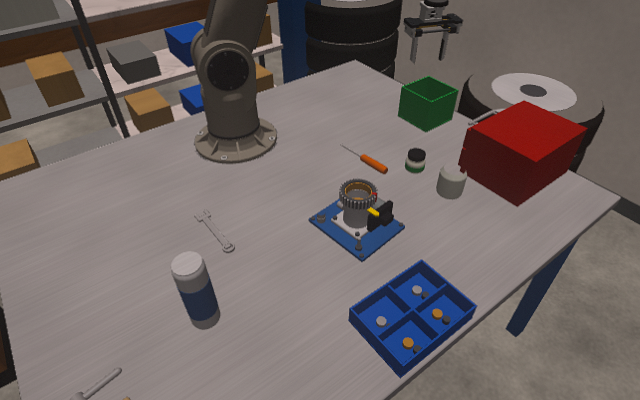

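View pics/c1.png

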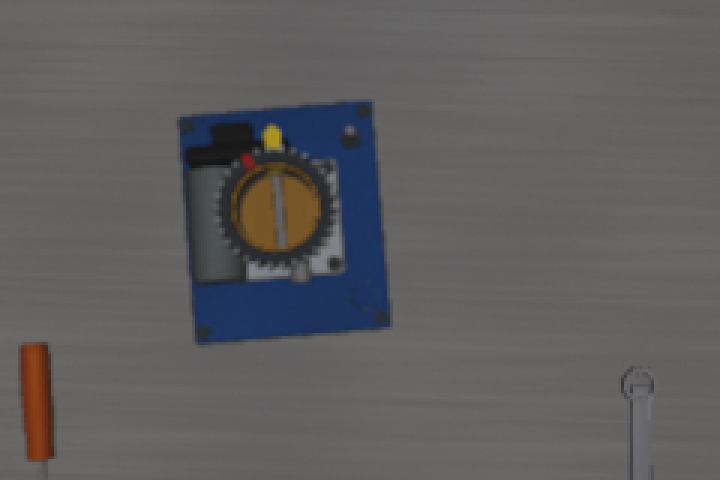

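```bash
cat >> h.py <<'E'
from scipy.spatial.transform import Rotation as R
from scipy.optimize import least_squares
def fit(cams,z0=100.3,g=(565,62)):
    t=np.linspace(0,2*np.pi,60)
    obs={}
    for c in cams:
        m=env.silhouettes(c,"ring")
        if not m: continue
        a=m[0]["pixels"].astype(np.uint8);k=max(cv2.findContours(a,0,1)[0],key=cv2.contourArea)
        h=cv2.convexHull(k);M=cv2.moments(h);obs[c]=np.array([M["m10"]/M["m00"],M["m01"]/M["m00"]])
        print(c,m[0]["p"],m[0]["extent"],obs[c],M["m00"])
    def pr(c,p):
        P=[[p[0]+47.5*np.cos(a),p[1]+47.5*np.sin(a),z] for a in t for z in(z0,z0+26)]
        M=cv2.moments(cv2.convexHull(proj(c,P).astype(np.float32)));return np.array([M["m10"]/M["m00"],M["m01"]/M["m00"]]),M["m00"]
    for cs in [[c] for c in obs]+[list(obs)]:
        r=least_squares(lambda p:np.concatenate([pr(c,p)[0]-obs[c] for c in cs]),g,diff_step=1e-3);print(cs,r.x,r.cost,[pr(c,r.x)[1] for c in cs])
    return r.x
E
python3 - <<'E'
from h import *
np.set_printoptions(precision=3,suppress=True)
for c in("top","scene"):env.read_camera(c)
C=fit(("top","scene"))
print(atz("top",[292.3,179.3],127)); 
for n,uv,z in(("ptr",(290.7,152.7),89),("mark",(282.3,163.3),127),("bolt",(316,154.7),40),("socket",(321,208.7),42)):
    d=atz("top",uv,z)[:2]-C;print(n,atz("top",uv,z),np.hypot(*d),np.degrees(np.arctan2(d[1],d[0])))
s=env.get_state();print(s["tool_rot"],s["ee_pos"]);print(R.from_quat(s["tool_rot"],scalar_first=True).as_matrix())
E
```

```text
top 0.75 [273.9, 157.1, 38.5, 41.3] [291.797 178.7  ] 1208.5
scene 0.82 [338.6, 181.2, 38.4, 27.4] [357.786 193.469] 918.5
['top'] [569.29   62.462] 1.1516859324810412e-14 [1340.8152736786287]
['scene'] [568.521  61.013] 4.110825847800591e-13 [1027.9116968144663]
['top', 'scene'] [568.867  61.844] 0.11043967815062089 [1340.6681242745835, 1027.5530382662546]
[566.985  60.752 127.   ]
ptr [635.567  69.093  89.   ] 67.0931269827717 6.202300329450267
mark [603.639  85.066 127.   ] 41.81364850223613 33.735990833541436
bolt [640.657   8.182  40.   ] 89.62974189273199 -36.77796579061323
socket [503.746  -8.004  42.   ] 95.49537769983033 -132.9938253066112
[-0.     0.201  0.98  -0.   ] [265.86  620.38  205.447]
[[-0.919  0.394 -0.   ]
 [ 0.394  0.919 -0.   ]
 [ 0.    -0.    -1.   ]]
```

```bash
python3 -m inch '[[0,0,0,0,0,-7.7,0],[0,0,0,0,0,-7.7,0],[0,0,0,0,0,-7.7,0],[0,-60,0,0,0,0,0],[0,-60,0,0,0,0,0],[0,-60,0,0,0,0,0],[0,-60,0,0,0,0,0],[0,-60,0,0,0,0,0],[0,-60,0,0,0,0,0],[0,-60,0,0,0,0,0],[0,-55,0,0,0,0,0]]'; python3 -c "
from h import *
s=env.get_state();print(s);print(R.from_quat(s['tool_rot'],scalar_first=True).as_matrix().round(3))"
```

```text
t: 2.78
ee_pos: [264.8, 143.6, 205.5]
tool_rot: [0.0, 0.001, 1.0, 0.0]
wrist_force: [1.4, -0.5, 0.7]
width: 0.006
finger_force: 0.0
{'t': 2.775, 'joint_pos': array([-0.94413437, -0.26306595,  0.19202613,  2.35336986,  0.0568793 ,
        1.04660767,  0.78196028]), 'qvel': array([ 0.36647505, -0.61018437,  0.47420824,  0.38508916,  0.22790139,
        0.19351597,  0.68912502]), 'tau': array([ -5.58073819,  -3.99105951,  -7.70181298, -43.46078038,
        -1.19215015,  -0.45580957,  -2.34100722]), 'ee_pos': array([264.78892512, 143.58437613, 205.54464024]), 'tool_rot': array([1.33504299e-04, 9.10351487e-04, 9.99999492e-01, 4.11844106e-04]), 'wrist_force': array([ 1.35513463, -0.49411825,  0.65430178]), 'torque': array([ 0.02789626, -0.05438155,  0.0673443 ]), 'finger_force': 0.0, 'width': 0.0064313682869354145}
[[-1.     0.002  0.   ]
 [ 0.002  1.     0.001]
 [-0.     0.001 -1.   ]]
```

```bash
python3 -m inch '[[0,0,0,0,0,0,0],[-50,0,0,0,0,0,0],[-50,0,0,0,0,0,0],[-50,0,0,0,0,0,0],[-50,0,0,0,0,0,0],[-50,0,0,0,0,0,0],[-53,0,0,0,0,0,0],[0,0,0,0,0,0,0],[0,0,45,0,0,0,0],[0,0,45,0,0,0,0],[0,0,0,0,0,0,0],[0,0,0,0,0,0,0]]'; python3 -c "
from h import *
cv2.imwrite('pics/w1.png',env.read_camera('wrist')[:,:,::-1]);cv2.imwrite('pics/s1.png',cv2.resize(env.read_camera('scene')[120:280,280:440,::-1],(560,560),interpolation=3))
print(env.get_state()['joint_pos'].round(2))
for l in('mark','pointer','ring_mid'):print(l,[(round(x['p'],2),np.round(x['uv'])) for x in env.spot_point('wrist',l)[:2]])
C=np.array([568.5,61.5]);print(proj('wrist',[[*C,127],[*C+[48,0],127],[*C+[0,48],127]]))
"
```

```text
t: 4.28
ee_pos: [568.6, 145.4, 117.0]
tool_rot: [0.001, 0.001, 1.0, 0.0]
wrist_force: [0.4, -1.1, 0.7]
width: 0.005
finger_force: 0.0
[-0.71  0.41  0.45  1.91 -0.23  0.87  1.42]
mark [(0.71, array([211., 322.]))]
pointer [(0.98, array([208., 324.]))]
ring_mid []
[[155.77450612 256.82394753]
 [167.13953907 336.60024812]
 [248.71675453 256.98124037]]
```

View pics/w1.png

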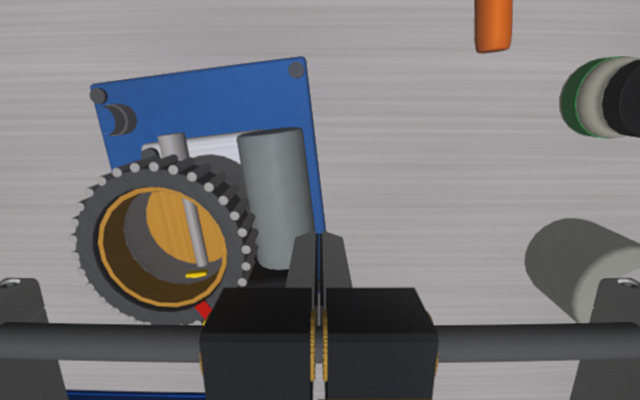

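View pics/s1.png

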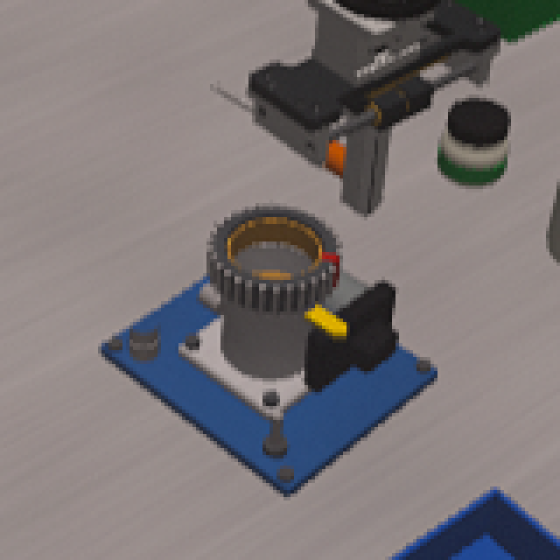

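```bash
python3 - <<'E'
from h import *
np.set_printoptions(precision=1,suppress=True)
im=cv2.imread("pics/w1.png")
print(env.camera_info("wrist")["pose"])
for p in [(79,237),(83,212),(98,185),(119,168),(150,161),(83,262),(100,295),(135,320),(180,163)]: print(p,atz("wrist",p,127)[:2])
P=np.array([atz("wrist",p,127)[:2] for p in [(79,237),(83,212),(98,185),(119,168),(150,161),(83,262),(100,295),(180,163)]])
print(least_squares(lambda c:np.hypot(*(P-c[:2]).T)-c[2],[568,61,48]).x)
print(least_squares(lambda c:np.hypot(*(P-c[:2]).T)-47.5,[568,61]).x)
C=fit(("wrist",))
cr=cv2.resize(im[140:345,50:275],None,fx=2.6,fy=2.6)
for c,col in(((568.5,61.5),(0,255,0)),((560,64),(255,0,255))):
    q=proj("wrist",[[c[0]+48*np.cos(a),c[1]+48*np.sin(a),127] for a in np.linspace(0,6.28,60)])
    cv2.polylines(cr,[((q-[50,140])*2.6).astype(np.int32)],True,col,1)
cv2.imwrite("pics/w1c.png",cr)
t=cv2.imread("pics/top0.png");tc=cv2.resize(t[145:215,255:330],None,fx=8,fy=8,interpolation=3)
for c,col in(((568.5,61.5),(0,255,0)),((560,64),(255,0,255))):
    q=proj("top",[[c[0]+48*np.cos(a),c[1]+48*np.sin(a),127] for a in np.linspace(0,6.28,60)])
    cv2.polylines(tc,[((q-[255,145]+.5)*8).astype(np.int32)],True,col,1)
cv2.imwrite("pics/wt.png",np.hstack([cv2.resize(cr,(400,400)),cv2.resize(tc,(400,400))]))
E
```

```text
[[  0.    1.    0.3 491.1]
 [  1.   -0.    0.  145.2]
 [  0.    0.3  -1.  294.5]
 [  0.    0.    0.    1. ]]
(79, 237) [557.7  22.9]
(83, 212) [544.3  27.5]
(98, 185) [530.5  37.6]
(119, 168) [522.1  49.3]
(150, 161) [518.8  64.9]
(83, 262) [571.6  22.4]
(100, 295) [590.9  28.2]
(135, 320) [606.1  45. ]
(180, 163) [519.9  79.3]
[566.2  69.6  47.7]
[566.1  69.3]
wrist 0.9 [70.9, 155.7, 185.6, 170.1] [163.4 239.7] 25560.0
['wrist'] [565.   62.8] 1.4383017408500082e-12 [26825.93827936909]
['wrist'] [565.   62.8] 1.4383017408500082e-12 [26825.93827936909]
```

View pics/wt.png

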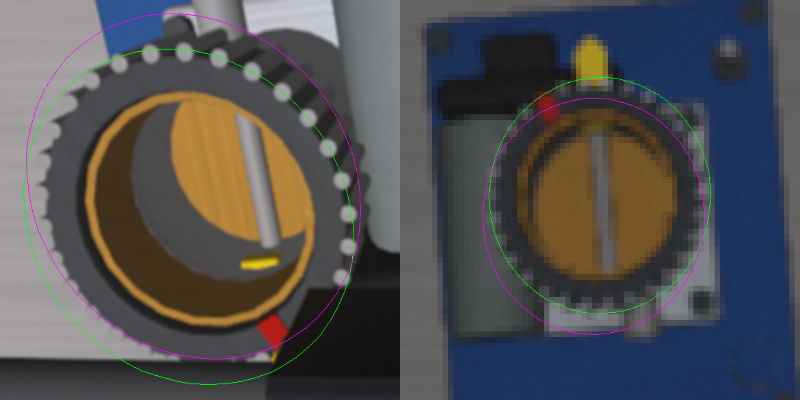

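```bash
python3 -m inch '[[0,0,5,0,0,0,0],[0,-18,0,0,0,0,0],[0,0,0,0,0,0,0]]';  python3 -m inch '[[0,-3,0,0,0,0,0],[0,0,0,0,0,0,0]]'; python3 -m inch '[[0,-3,0,0,0,0,0],[0,0,0,0,0,0,0]]'
```

```text
t: 4.95
ee_pos: [568.0, 124.5, 110.5]
tool_rot: [-0.0, 0.002, 1.0, -0.0]
wrist_force: [0.5, 0.0, 0.4]
width: 0.006
finger_force: 0.0
t: 5.2
ee_pos: [568.0, 123.8, 110.5]
tool_rot: [-0.0, 0.001, 1.0, 0.0]
wrist_force: [0.2, -0.0, -0.1]
width: 0.007
finger_force: 0.0
t: 5.45
ee_pos: [568.0, 122.2, 110.6]
tool_rot: [0.0, 0.0, 1.0, 0.001]
wrist_force: [-0.2, 5.5, 0.3]
width: 0.006
finger_force: 2.8
```

```bash
cat > gen.py <<'E'
import sys,numpy as np
# args: th0 th1 (deg), cmd x,y, centre x,y, depth, step mm
th0,th1,x,y,cx,cy,d,st=map(float,sys.argv[1:9])
P=[]
hx,hy=8,12.5
th=np.radians(np.arange(th0,th1+.5,1))
for a,b in zip(th[:-1],th[1:]):
    f=lambda t,s:(cx+(48-d)*np.cos(t)+hx*np.sign(np.cos(s)),cy+(48-d)*np.sin(t)+hy*np.sign(np.sin(s)))
    m=(a+b)/2;P+=[f(a,m),f(b,m)]
P=np.array(P);P=P[1:] if np.hypot(*(P[0]-[x,y]))<1 else P
P=np.vstack([[x,y],P]);s=np.r_[0,np.cumsum(np.hypot(*np.diff(P,axis=0).T))]
n=int(round(s[-1]/st));q=np.linspace(0,s[-1],n+1)[1:]
cur=np.array([x,y]);out=[]
for k in q:
    t=np.array([np.interp(k,s,P[:,i]) for i in(0,1)])
    r=np.round((t-cur)*2)/2;cur=cur+r;out.append([-r[0],r[1]])
    print(out[-1],"th~",round(np.degrees(np.arctan2(cur[1]-cy,cur[0]-cx))%360))
print("end",cur)
E
python3 gen.py 91 140 568.5 121.4 568 62.4 2.5 5
```

```text
[np.float64(5.0), np.float64(-0.5)] th~ 94
[np.float64(4.5), np.float64(-0.5)] th~ 99
[np.float64(5.0), np.float64(-0.5)] th~ 104
[np.float64(4.5), np.float64(-1.0)] th~ 108
[np.float64(5.0), np.float64(-1.0)] th~ 113
[np.float64(4.0), np.float64(-2.0)] th~ 117
[np.float64(4.5), np.float64(-2.5)] th~ 122
[np.float64(4.0), np.float64(-2.5)] th~ 127
[np.float64(3.5), np.float64(-3.0)] th~ 131
[np.float64(3.5), np.float64(-4.0)] th~ 136
end [525.  103.9]
```

```bash
python3 -m inch '[[5,-0.5,0,0,0,0,0],[4.5,-0.5,0,0,0,0,0],[5,-0.5,0,0,0,0,0],[4.5,-1,0,0,0,0,0],[5,-1,0,0,0,0,0]]'; python3 -m inch '[[4,-2,0,0,0,0,0],[4.5,-2.5,0,0,0,0,0],[4,-2.5,0,0,0,0,0],[3.5,-3,0,0,0,0,0],[3.5,-4,0,0,0,0,0]]'; python3 -c "
from h import *
im=env.read_camera('wrist')[:,:,::-1];cv2.imwrite('pics/w2.png',im)
t=env.read_camera('top')[130:230,240:340,::-1];cv2.imwrite('pics/v2.png',np.hstack([cv2.resize(im,(640,400)),cv2.resize(t,(400,400))])[:,:1040]) 
cv2.imwrite('pics/v2.png',cv2.resize(cv2.imread('pics/v2.png'),(800,308)))
for c in('wrist','top','scene'):
  env.read_camera(c);print(c,[(round(x['p'],2),np.round(x['uv']),atz(c,x['uv'],127).round()) for x in env.spot_point(c,'mark')[:2]])
"
```

```text
t: 6.08
ee_pos: [544.0, 119.4, 110.7]
tool_rot: [0.0, -0.0, 1.0, 0.001]
wrist_force: [-0.2, 7.6, 1.7]
width: 0.004
finger_force: 3.8
t: 6.7
ee_pos: [523.5, 105.2, 110.5]
tool_rot: [-0.001, -0.0, 1.0, 0.001]
wrist_force: [-6.6, 9.0, 5.7]
width: 0.006
finger_force: 4.6
wrist [(0.51, array([175., 178.]), array([481.,  38., 127.]))]
top []
scene [(0.86, array([374., 183.]), array([575., 107., 127.])), (0.18, array([355., 227.]), array([664., -29., 127.]))]
```

View pics/v2.png

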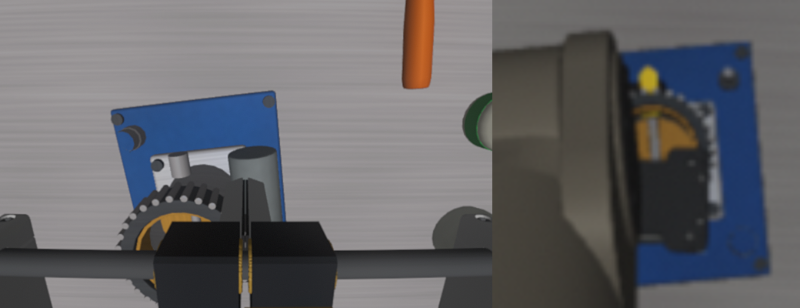

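```bash
sed -i 's/out.append(\[-r\[0\],r\[1\]\])/out.append([float(-r[0]),float(r[1])])/' gen.py; python3 gen.py 139 360 525 103.9 568 62.4 2.5 9.5
```

```text
[4.0, -6.0] th~ 143
[4.0, -8.5] th~ 152
[2.0, -9.5] th~ 162
[0.5, -9.0] th~ 171
[-0.0, -9.5] th~ 181
[-0.0, -9.5] th~ 191
[-0.5, -9.5] th~ 201
[-2.5, -9.0] th~ 210
[-4.5, -8.5] th~ 219
[-6.0, -7.5] th~ 228
[-7.5, -5.5] th~ 237
[-8.5, -4.5] th~ 246
[-9.0, -2.5] th~ 255
[-9.5, -0.5] th~ 265
[-9.5, -0.0] th~ 274
[-9.0, 0.5] th~ 283
[-9.5, 2.0] th~ 292
[-8.5, 4.0] th~ 301
[-7.5, 5.5] th~ 310
[-6.5, 7.0] th~ 319
[-4.5, 8.0] th~ 328
[-3.0, 9.0] th~ 337
[-1.0, 9.5] th~ 347
end [621.5  49.9]
```

```bash
cat > mk.py <<'E'
from h import *
C=np.array([568,62.4])
for c in('scene','top'):
  env.read_camera(c)
  for x in env.spot_point(c,'mark')[:3]:
    for z in(127.,130.):
      p=atz(c,x['uv'],z)[:2]-C
      if np.hypot(*p)<65: print(c,z,round(x['p'],2),np.round(x['uv']),p.round(),'r',round(np.hypot(*p)),'ang',round(np.degrees(np.arctan2(p[1],p[0]))%360))
E
python3 -m inch '[[4,-6,0,0,0,0,0],[4,-8.5,0,0,0,0,0],[2,-9.5,0,0,0,0,0],[0.5,-9,0,0,0,0,0],[0,-9.5,0,0,0,0,0],[0,-9.5,0,0,0,0,0]]'; python3 mk.py
```

```text
t: 7.85
ee_pos: [511.3, 51.5, 110.0]
tool_rot: [-0.002, 0.0, 1.0, 0.0]
wrist_force: [-11.7, 0.4, 9.0]
width: 0.006
finger_force: 6.2
scene 127.0 0.66 [352. 177.] [-45.  17.] r 48 ang 159
scene 130.0 0.66 [352. 177.] [-42.  15.] r 45 ang 160
```

```bash
python3 -m inch '[[-0.5,-9.5,0,0,0,0,0],[-2.5,-9,0,0,0,0,0],[-4.5,-8.5,0,0,0,0,0],[-6,-7.5,0,0,0,0,0],[-7.5,-5.5,0,0,0,0,0],[-8.5,-4.5,0,0,0,0,0],[-9,-2.5,0,0,0,0,0],[-9.5,-0.5,0,0,0,0,0]]'; python3 mk.py
```

```text
t: 9.05
ee_pos: [562.3, 2.6, 110.4]
tool_rot: [-0.0, 0.001, 1.0, -0.001]
wrist_force: [-2.3, -7.2, 2.5]
width: 0.006
finger_force: 3.8
scene 127.0 0.76 [341. 194.] [-12. -46.] r 48 ang 255
scene 130.0 0.76 [341. 194.] [-10. -49.] r 49 ang 259
```

```bash
python3 -m inch '[[-9.5,0,0,0,0,0,0],[-9,0.5,0,0,0,0,0],[-9.5,2,0,0,0,0,0],[-8.5,4,0,0,0,0,0],[-7.5,5.5,0,0,0,0,0],[-6.5,7,0,0,0,0,0],[-4.5,8,0,0,0,0,0],[-3,9,0,0,0,0,0],[-1,9.5,0,0,0,0,0]]'; python3 mk.py;  python3 gen.py 0 270 621.5 49.9 568 62.4 2.5 9.5
```

```text
t: 10.38
ee_pos: [623.9, 48.9, 111.3]
tool_rot: [0.003, 0.001, 1.0, -0.0]
wrist_force: [12.0, -3.3, -0.1]
width: 0.007
finger_force: 8.1
scene 127.0 0.52 [375. 199.] [54.  7.] r 54 ang 7
scene 130.0 0.52 [375. 199.] [56.  5.] r 57 ang 5
[-0.0, 9.5] th~ 357
[-0.0, 9.0] th~ 6
[0.0, 9.5] th~ 16
[1.5, 9.0] th~ 25
[3.5, 9.0] th~ 35
[5.0, 7.5] th~ 43
[7.0, 7.0] th~ 53
[7.5, 5.0] th~ 61
[9.0, 3.5] th~ 71
[9.0, 1.5] th~ 79
[9.5, 0.0] th~ 89
[9.0, 0.0] th~ 97
[9.5, -1.0] th~ 107
[9.0, -2.5] th~ 116
[8.0, -4.5] th~ 124
[7.0, -6.5] th~ 133
[6.0, -7.0] th~ 142
[4.0, -8.5] th~ 151
[2.0, -9.0] th~ 160
[0.5, -9.5] th~ 170
[-0.0, -9.5] th~ 180
[-0.0, -9.0] th~ 190
[-0.5, -9.5] th~ 199
[-2.0, -9.0] th~ 208
[-4.0, -8.5] th~ 217
[-5.5, -7.5] th~ 226
[-7.0, -6.0] th~ 235
[-8.5, -4.5] th~ 244
[-8.5, -3.0] th~ 253
[-9.5, -1.0] th~ 262
end [560.    4.4]
```

```bash
python3 -m inch '[[0,9.5,0,0,0,0,0],[0,9,0,0,0,0,0],[0,9.5,0,0,0,0,0],[1.5,9,0,0,0,0,0],[3.5,9,0,0,0,0,0],[5,7.5,0,0,0,0,0],[7,7,0,0,0,0,0],[7.5,5,0,0,0,0,0],[9,3.5,0,0,0,0,0],[9,1.5,0,0,0,0,0],[9.5,0,0,0,0,0,0]]'; python3 mk.py; python3 -m inch '[[9,0,0,0,0,0,0],[9.5,-1,0,0,0,0,0],[9,-2.5,0,0,0,0,0],[8,-4.5,0,0,0,0,0],[7,-6.5,0,0,0,0,0],[6,-7,0,0,0,0,0],[4,-8.5,0,0,0,0,0],[2,-9,0,0,0,0,0],[0.5,-9.5,0,0,0,0,0]]'; python3 mk.py
```

```text
t: 11.95
ee_pos: [568.4, 122.2, 110.7]
tool_rot: [0.0, 0.0, 1.0, 0.001]
wrist_force: [1.3, 10.1, 2.8]
width: 0.008
finger_force: 5.0
scene 127.0 0.89 [365. 178.] [-23.  41.] r 47 ang 119
scene 130.0 0.89 [365. 178.] [-20.  39.] r 43 ang 117
top 127.0 0.53 [278. 190.] [-28.  29.] r 40 ang 133
top 130.0 0.53 [278. 190.] [-28.  29.] r 40 ang 134
t: 13.28
ee_pos: [511.1, 71.6, 109.9]
tool_rot: [-0.002, 0.001, 1.0, 0.0]
wrist_force: [-10.3, 3.7, 6.9]
width: 0.003
finger_force: 5.0
scene 127.0 0.7 [340. 187.] [-33. -32.] r 46 ang 224
scene 130.0 0.7 [340. 187.] [-30. -34.] r 46 ang 228
top 127.0 0.5 [308. 186.] [-15. -39.] r 41 ang 249
top 130.0 0.5 [308. 186.] [-15. -39.] r 42 ang 248
```

```bash
python3 -m inch '[[0,-9.5,0,0,0,0,0],[0,-9,0,0,0,0,0],[-0.5,-9.5,0,0,0,0,0],[-2,-9,0,0,0,0,0],[-4,-8.5,0,0,0,0,0],[-5.5,-7.5,0,0,0,0,0],[-7,-6,0,0,0,0,0],[-8.5,-4.5,0,0,0,0,0],[-8.5,-3,0,0,0,0,0],[-9.5,-1,0,0,0,0,0]]'; python3 mk.py
```

```text
t: 14.72
ee_pos: [559.8, 2.7, 110.5]
tool_rot: [-0.0, 0.001, 1.0, -0.001]
wrist_force: [-2.8, -5.8, 2.0]
width: 0.009
finger_force: 3.4
scene 127.0 0.76 [366. 199.] [ 40. -11.] r 41 ang 345
scene 130.0 0.76 [366. 199.] [ 42. -13.] r 44 ang 343
```

```bash
python3 -m inch '[[-8,0,0,0,0,0,0],[-8,0,0,0,0,0,0],[0,0,0,0,0,0,0],[0,-15,0,0,0,0,0],[0,-20,0,0,0,0,0],[0,0,-50,0,0,0,0],[0,-60,0,0,0,0,0],[0,-60,0,0,0,0,0],[0,0,0,0,0,0,0]]'; python3 mk.py; python3 -c "
from h import *
im=env.read_camera('top')[:,:,::-1];s=env.read_camera('scene')[:,:,::-1]
C=np.array([568,62.4])
for c in('top','scene'):
  print(c,[(x['p'],x['uv'],np.degrees(np.arctan2(*(atz(c,x['uv'],89)[:2]-C)[::-1])).round(1)) for x in env.spot_point(c,'pointer')[:1]])
cv2.imwrite('pics/v3.png',np.hstack([cv2.resize(im[140:220,250:330],(400,400),interpolation=3),cv2.resize(s[150:250,310:410],(400,400),interpolation=3)]))"
```

```text
t: 16.05
ee_pos: [573.9, -157.8, 161.0]
tool_rot: [0.0, 0.005, 1.0, -0.001]
wrist_force: [-0.2, -0.0, -0.4]
width: 0.007
finger_force: 0.0
scene 127.0 0.56 [378. 199.] [59. 11.] r 60 ang 11
scene 130.0 0.56 [378. 199.] [61.  9.] r 62 ang 8
top 127.0 0.73 [291. 157.] [52.  3.] r 52 ang 3
top 130.0 0.73 [291. 157.] [51.  3.] r 51 ang 3
top 127.0 0.67 [295. 184.] [-11.  -8.] r 14 ang 217
top 130.0 0.67 [295. 184.] [-12.  -9.] r 14 ang 217
top [(0.63, [289.8, 150.3], np.float64(7.0))]
scene [(0.87, [378.5, 213.1], np.float64(8.0))]
```

View pics/v3.png

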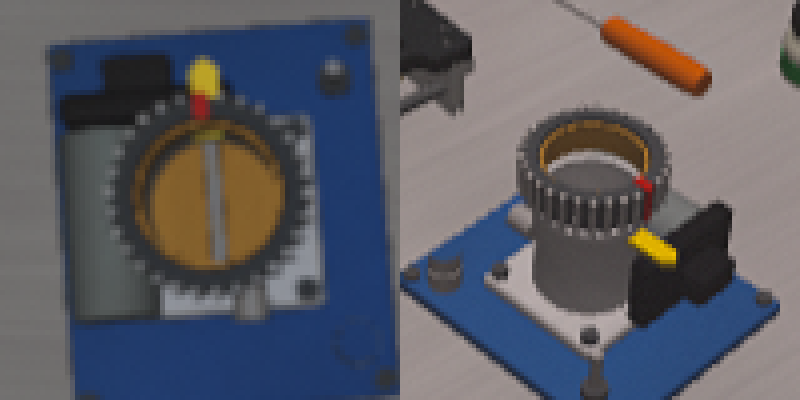

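```bash
python3 - <<'E'
from h import *
env.read_camera('top');env.read_camera('scene')
C=fit(("top","scene"),z0=106,g=(568,62));C=np.array([568,62.2])
im=env.read_camera('top').astype(int);sc=env.read_camera('scene').astype(int)
ang=lambda p:np.degrees(np.arctan2(p[1]-C[1],p[0]-C[0])).round(1)
def cen(m,box):
    z=np.zeros_like(m);z[box[1]:box[3],box[0]:box[2]]=m[box[1]:box[3],box[0]:box[2]];v,u=np.nonzero(z);return u.mean(),v.mean(),len(u)
for n,i,b in(('top',im,(280,148,300,170)),('scene',sc,(355,185,390,222))):
    r=(i[...,0]>90)&(i[...,1]<60)&(i[...,2]<60); y=(i[...,0]>120)&(i[...,1]>100)&(i[...,2]<80)
    a=cen(r,b);c=cen(y,b)
    for z in(132,125) : print(n,'mark',a,atz(n,a[:2],z),ang(atz(n,a[:2],z)))
    print(n,'ptr',c,atz(n,c[:2],89),ang(atz(n,c[:2],89)))
# plate corners (crop px) in top
k=[np.array(q)/5+[250,140] for q in((50,42),(368,19),(76,322))]
a,b,c=[atz('top',q,12)[:2] for q in k];print(a,b,c,'plate yaw',np.degrees(np.arctan2(*( (a-c)[::-1]))),np.degrees(np.arctan2(*((a-b)[::-1])))-90,np.hypot(*(a-b)))
E
```

```text
top 0.87 [271.0, 159.1, 40.1, 37.6] [291.3374591  178.41741357] 1171.5
scene 0.79 [337.4, 177.3, 42.0, 30.6] [357.87975567 191.81448517] 955.0
['top'] [569.30677616  63.16727641] 4.3490448365569735e-13 [1357.6869827096816]
['scene'] [568.60814105  60.88714196] 1.9375195340826763e-13 [1033.4244510598946]
['top', 'scene'] [568.82725945  62.24806326] 0.22336254102928144 [1357.4709847292397, 1032.3095613457263]
top mark (np.float64(289.5), np.float64(161.0), 18) [608.6709696   68.17773501 132.        ] 8.4
top mark (np.float64(289.5), np.float64(161.0), 18) [609.74236262  68.69481818 125.        ] 8.8
top ptr (np.float64(290.5), np.float64(155.31578947368422), 38) [629.1676786  69.3750185  89.       ] 6.7
scene mark (np.float64(370.5), np.float64(195.58333333333334), 12) [609.90624354  65.38915827 132.        ] 4.4
scene mark (np.float64(370.5), np.float64(195.58333333333334), 12) [604.36573884  70.98764699 125.        ] 13.6
scene ptr (np.float64(372.796875), np.float64(209.171875), 64) [617.48228681  70.25006333  89.        ] 9.2
[658.38890441 155.363167  ] [674.81286647 -10.73114254] [512.14937907 136.58535638] plate yaw 7.316996723638146 5.647240392319944 166.90436240881664
```

```bash
python3 -c "
from cell import env
print(env.finish_job())"
```

```text
the job is handed in; nothing more can be done
None
```

I rolled the ring anticlockwise nearly two turns and stopped its red mark within about 5° of the pointer on the second return (limit 14°), then took the finger clear and handed the job in after about 16 s; I saw no sign of a loose thing being touched, but the hand-in returned no verdict.

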